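# Shut the compost crock and set the wind-up timer

### The job

The hood is running to clear the smell of the compost crock: first shut the crock's lid gently, then set the wind-up timer to 10 minutes so the hood is not forgotten. Set it as such timers need: wind the dial clockwise past the 20-minute mark, then turn it back to 10. The timer is light and stiff, so press down on it while turning, firmly enough that the case neither spins nor wanders, but without leaning on it hard, and leave the other things where they are.

Things in the scene. Friction and masses are not known exactly. Their poses are not given: they have to be found in the camera images.
- counter: grey granite counter top, level, its surface at z = 0; fixed
- timer: light free-standing wind-up timer, loose: white round case 88 mm across, 36 mm high, about 0.25 kg, on 4 rubber feet at 36 mm radius. Origin: centre of its underside; z up. The dial is so stiff that the case spins with it on the counter unless the dial is pressed down while it is turned: a push of 12 to 20 N holds it; above 25 N it is strained
- dial (a joint): dial angle, rad: 0 at the 0 mark, growing clockwise seen from above, 0.0873 per minute (10 min = 0.873, 20 min = 1.745, stop at 5.236). Takes about 0.15 N m either way, stays where left. Aluminium disc 61 mm across, its top 45.5 mm above the counter, with an upright black finger bar across it, 50 mm long, 14 mm wide, top 72.5 mm above the counter; disc and bar turn together
- dial_grip (a point): point on the dial's axis inside the finger bar, 60.5 mm above the counter (12 mm below the bar's top, 15 mm above the disc). Its frame turns with the dial: x along the bar, y across it (the way to pinch it), z up. The bar's red-striped end, at -x, is the pointer
- timer_index (a point): the black 0 mark at the edge of the case's top, 40 mm from the axis toward the case's own -x. From it the fixed minute scale runs clockwise seen from above, a mark every 5 minutes (25 degrees): 10 is the green mark, 20 the blue one, the others thin and grey, up to 60
- crock: white ceramic compost crock, 156 mm across, rim 150 mm above the counter; heavy, does not move. Origin: centre of its underside; z up; the lid's hinge is on its own +x side
- lid (a joint): opening angle of the crock's lid in rad: 0 = shut flat on the rim, at the start about 0.7 to 1.1; the hinge is stiff (about 0.3 N m), so the lid stays wherever it is left
- lid_hinge (a point): centre of the lid's hinge line (which runs along the crock's y), 82 mm from the crock's axis on its +x side, 151.5 mm above the counter, level with the lid's underside. Its frame turns with the lid: from here the lid reaches along -x, its outer face looks to +z
- lid_edge (a point): point on the lid's outer face at its free edge, 158 mm from the hinge line. The lid is a ceramic disc 156 mm across and 10 mm thick; a wooden knob 28 mm across and 24 mm tall stands in its middle, 80 mm from the hinge line
- jar: clear glass jar, open, 82 mm across, 112 mm tall; loose bystander, origin at the centre of its underside
- can: plain aluminium can, 66 mm across, 108 mm tall; loose bystander, origin at the centre of its underside
- mill: dark wooden pepper mill, 56 mm across, 122 mm tall; loose bystander, origin at the centre of its underside
- cap: green plastic screw cap, 42 mm across, 15 mm tall; loose bystander, origin at the centre of its underside
- spatula: wooden spatula lying flat; loose bystander, origin below its middle, x along it
- mug: blue mug with a handle, 80 mm across, 92 mm tall; loose bystander, origin at the centre of its underside

How it is judged:
On the way, in this order (a step that is already met when the one before it is completed fails the run):
1. the crock's lid is shut (value of joint lid below 0.06 rad), for 0.2 s.
2. the dial has been wound past the 20-minute mark (value of joint dial above 1.76 rad), for 0.1 s.
At the end, for the whole second after the job is handed in: the lid is shut (within 0.06 rad); the dial stands at 10 minutes within 1.5 minutes (0.873 within 0.131 rad); the timer stands flat and still, its axis and its 0 mark each within 12 mm of where they began; every bystander within 30 mm of where it began (value of joint lid below 0.06 rad and value of joint dial between 0.741665 and 1.00367 rad and distance of each of timer_index, timer from where it was at the start of the episode below 0.012 m and angle between timer's own z axis and vertical below 0.05 rad and linear speed of timer below 0.01 m/s and distance of each of jar, can, mill, cap, spatula, mug from where it was at the start of the episode below 0.03 m); the robot touches nothing.
It fails at once if the timer's case spins or wanders: its 0 mark more than 16 mm from where it began (distance of timer_index from where it was at the start of the episode above 0.016 m).
It fails at once if the timer is leaned on hard: more than 30 N between it and the counter (contact force between timer and counter above 30 N).
It fails at once if the lid is slammed: it comes down on the rim faster than 1.5 rad/s (value of joint lid below 0.08 rad and velocity of joint lid below -1.5 rad/s).
It fails at once if a standing bystander is knocked over (angle between any of jar, can, mill, mug's own z axis and vertical above 0.5 rad).
It also fails if it takes over 72 s, if anything falls off the work surface, if the arm or the gripper's body presses on something with over 40 N, if the wrist force passes 120 N, or if a joint passes its speed limit or range.

### The arm

A 6-joint arm with a two-finger parallel gripper is mounted at the origin on the work surface. World frame = base frame: x ahead of the robot, y to its left, z up, the work surface at z = 0. Lengths are in m, angles in rad, forces in N, time in s.
With the tool pointing down it reaches from about 0.375 to 0.925 m from the base axis. Payload 5.7 kg.
Tool frame: the origin (TCP) lies midway between the tips of the shut fingers; the grasp point (between the pads) lies 19 mm behind it; z points along the fingers, x is the direction in which the jaws open and shut, and the axes are right-handed (so a half turn about z gives the same grasp; the last joint's range is limited). The gripper opens to 88 mm and grips with 3 to 60 N. Pads are 20 mm wide; open, the fingers measure 115 mm over their backs; the gripper's body (75 mm by 178 mm) begins 61 mm behind the grasp point.
Start: joints at [-0.115, 0.359, 1.51, -0, 1.272, -0.115], TCP at [0.6, -0, 0.201] pointing down, gripper open.
Joint ranges: [-2.97, 2.97], [-1.01, 2.36], [0.21, 2.38], [-0.96, 4.11], [0.2, 2.71], [-2.98, 2.98]. Speed limits (rad/s): [2.39, 2.39, 3.14, 3.14, 3.14, 3.14].

### API

Orientations are given as a unit quaternion [x, y, z, w].
In Python, from bench import move_ptp, servo_line, goto_joints, move_gripper, sleep, inverse_kinematics, capture, PlanningError, close_job, spot_in, silhouettes, current_clock, current_joint_pos, current_qvel, current_joint_torque, current_position, current_orientation, current_force, current_torque, current_finger_gap gives the robot as it stands. Calls block until the motion is done:
- move_ptp(position, orientation): joint-space move of the TCP to a pose.
- servo_line(position, orientation=None, rate=0.15, contact_N=None): straight line of the TCP; orientation=None keeps the orientation; rate is the mean speed in m/s. With contact_N (N) it stops when the force on the tool has changed by that much, and returns True; else False.
- goto_joints(angles): joint-space move.
- move_gripper(opening): finger opening in m; the grip force is fixed at half the most; returns when the fingers have stopped.
- sleep(seconds).
- inverse_kinematics(position, orientation): joint angles nearest the present ones, or None.
- capture(name): name is "scene" or "side" or "wrist"; returns a dict with "image" (384x512x3 uint8, blue, green, red), "range_z" (384x512 float32, m along the optical axis (not along the pixel's ray), 0 where there is no reading), "intrinsics" (3x3 intrinsics, pixels), "R" (3x3) and "t" (3): a world point X has camera coordinates R X + t. Camera axes: x right, y down, z forward; pixel columns grow to the right and rows downward; lengths in m; the calibration is good to about 2 mm. A picture is of the moment at which its call begins.
A pose or a line that the arm cannot do raises PlanningError and nothing moves.
- close_job(): hands the job in, once; it reports no verdict.
Trained networks look in the newest picture that a camera, given by its name, has taken for a name from the list of things; names that differ only in an ending like _2 or _b are one class to them, and where a whole thing is asked for, a point or a joint stands for the part that bears it (a point fixed in the world has none). Each returns a list of dicts, best first, with "conf" (0 to 1); they miss things now and then, are a little off and sometimes report something else, mostly with a low value. They report only what shows in the picture. A call takes as long as a camera call.
- spot_in(camera, query): "xy" ([column, row] in pixels, amid what is visible of it).
- silhouettes(camera, query): "region" (384x512 bool, what is visible of it) and "xy" ([column, row] in pixels, amid what is visible of it).
Readings, each from a call of its own:
- current_clock(): time.
- current_joint_pos(): joint angles.
- current_qvel(): joint speeds.
- current_joint_torque(): joint torques, N m.
- current_position(): TCP position.
- current_orientation(): TCP orientation.
- current_force(): force on the tool from outside, world axes, zero at the start.
- current_torque(): the same for the moment, N m.
- current_finger_gap(): finger opening in m.
Only numpy, scipy, OpenCV 4.12 (cv2) and the standard library are available. Lean on these libraries where they do the work, as an engineer would, in place of code of your own. Each camera call takes 0.05 s, during which the arm holds its last target.

## Working session

There is one attempt and no reset: what is moved stays moved. The work goes in short steps, each a Python script; the robot and the scene stay as the last script left them, time stands still between calls to the robot, and variables do not carry over. Pictures are saved under pics/ and viewed, and the job is handed in when it is done.

```bash
ls; mkdir -p pics; cat > h.py <<'E'
import numpy as np, cv2
from bench import *
from scipy.spatial.transform import Rotation as Rn
def save(c,n): cv2.imwrite('pics/'+n+'.png',c['image'])
def back(c,u,v,z):
    K=c['intrinsics'];p=np.array([(u-K[0,2])*z/K[0,0],(v-K[1,2])*z/K[1,1],z])
    return c['R'].T@(p-c['t'])
def cloud(c):
    z=c['range_z'];K=c['intrinsics'];v,u=np.mgrid[:384,:512]
    p=np.stack([(u-K[0,2])*z/K[0,0],(v-K[1,2])*z/K[1,1],z],-1)
    return (p-c['t'])@c['R']
def proj(c,X):
    p=(c['R']@np.asarray(X)+c['t']);q=c['intrinsics']@p;return q[:2]/q[2]
E
python3 - <<'E'
from h import *
print(current_clock())
for n in ['scene','side','wrist']:
    c=capture(n);save(c,n+'0')
    P=cloud(c);ok=c['range_z']>0
    print(n,'cam',-c['R'].T@c['t'])
    for q in ['timer','dial','crock','lid','jar','can','mill','cap','spatula','mug','timer_index','lid_edge','lid_hinge','dial_grip']:
        s=silhouettes(n,q) if q not in('timer_index','lid_edge','lid_hinge','dial_grip') else spot_in(n,q)
        for d in s[:2]:
            if d['conf']<.3: continue
            u,v=map(int,np.round(d['xy']))
            if 'region' in d:
                m=d['region']&ok; pts=P[m]
                print(q,round(d['conf'],2),(u,v),m.sum(),np.percentile(pts,[3,50,97],axis=0).round(3).tolist() if len(pts) else '')
            else: print(q,round(d['conf'],2),(u,v),P[v,u].round(3))
print(current_clock())
E
```

```text
pics
0.0
scene cam [1.00770928 0.26087433 0.87697087]
timer 0.94 (192, 172) 547 [[0.513, -0.223, 0.013], [0.539, -0.186, 0.038], [0.562, -0.151, 0.072]]
dial 0.64 (192, 164) 294 [[0.492, -0.245, 0.001], [0.532, -0.193, 0.046], [0.551, -0.165, 0.074]]
dial 0.33 (337, 191) 5481 [[0.506, 0.14, 0.033], [0.542, 0.209, 0.214], [0.569, 0.273, 0.287]]
crock 0.79 (333, 194) 5448 [[0.507, 0.14, 0.036], [0.542, 0.208, 0.214], [0.569, 0.273, 0.286]]
lid 0.86 (339, 182) 4117 [[0.506, 0.14, 0.167], [0.536, 0.207, 0.234], [0.57, 0.271, 0.288]]
jar 0.58 (288, 286) 1506 [[0.692, 0.147, 0.004], [0.723, 0.181, 0.061], [0.769, 0.219, 0.112]]
can 0.84 (159, 231) 988 [[0.704, -0.171, 0.016], [0.736, -0.135, 0.097], [0.758, -0.119, 0.109]]
mill 0.61 (212, 261) 788 [[0.714, -0.016, 0.004], [0.743, 0.013, 0.094], [0.759, 0.029, 0.117]]
mill 0.42 (247, 227) 1031 [[0.416, -0.019, -0.001], [0.613, 0.013, 0.003], [0.667, 0.039, 0.019]]
cap 0.63 (274, 160) 155 [[0.373, -0.033, 0.004], [0.394, -0.014, 0.013], [0.409, 0.002, 0.017]]
cap 0.41 (214, 262) 762 [[0.716, -0.013, 0.008], [0.744, 0.014, 0.095], [0.759, 0.0
[... 2386 characters left out ...]
[0.438, 0.123, 0.035], [0.501, 0.139, 0.116], [0.55, 0.162, 0.15]]
jar 0.58 (378, 20) 4249 [[0.688, 0.139, 0.007], [0.712, 0.152, 0.073], [0.764, 0.189, 0.112]]
can 0.71 (349, 322) 1351 [[0.644, -0.173, 0.01], [0.704, -0.151, 0.108], [0.728, -0.012, 0.278]]
mill 0.67 (381, 177) 3674 [[0.707, -0.019, 0.001], [0.722, 0.007, 0.107], [0.753, 0.026, 0.118]]
cap 0.65 (93, 184) 912 [[0.372, -0.037, 0.003], [0.392, -0.018, 0.014], [0.408, -0.001, 0.016]]
spatula 0.67 (257, 162) 5512 [[0.406, -0.022, 0.001], [0.601, 0.01, 0.004], [0.667, 0.038, 0.02]]
timer_index 0.59 (197, 322) [ 0.525 -0.189  0.057]
timer_index 0.56 (132, 24) [0.511 0.131 0.149]
dial_grip 0.78 (199, 323) [ 0.526 -0.193  0.054]
2.25
```

View pics/scene0.png

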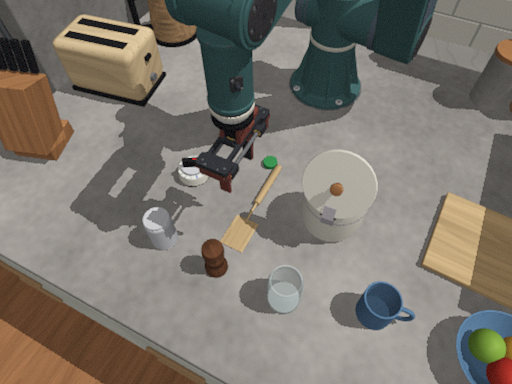

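View pics/side0.png

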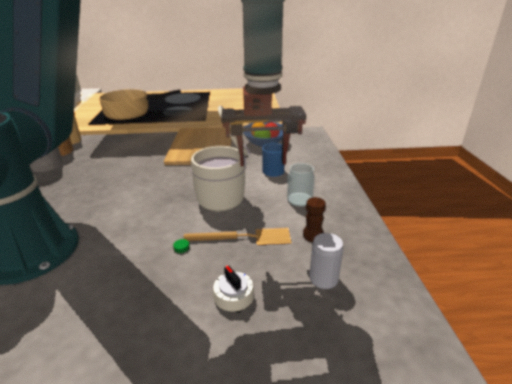

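View pics/wrist0.png

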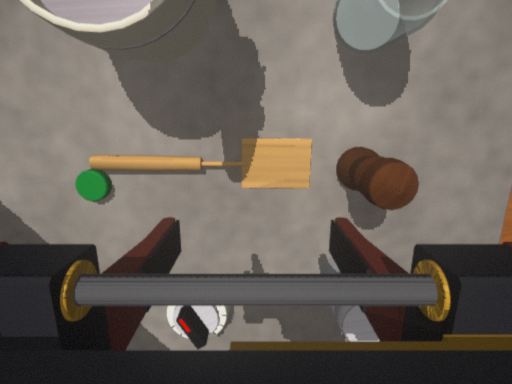

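The scene view shows the lid open at (339,182), with its hinge bracket near (328,214). The timer is at (193,172), partly hidden by the gripper. The side view shows the timer at (234,290), with the red pointer end at (229,269). Next I'll fit the lid and rim geometry and move the wrist camera over the timer.

```bash
python3 - <<'E'
from h import *
c=capture('scene');P=cloud(c)
s=silhouettes('scene','lid')[0];m=cv2.erode(s['region'].astype(np.uint8),np.ones((7,7)))>0
m&=c['range_z']>0
p=P[m]
# ransac plane
rng=np.random.default_rng(0);best=None
for _ in range(300):
    a=p[rng.choice(len(p),3,False)];n=np.cross(a[1]-a[0],a[2]-a[0]);n/=np.linalg.norm(n)
    i=abs((p-a[0])@n)<.003
    if best is None or i.sum()>best.sum(): best=i
q=p[best];ce=q.mean(0);n=np.linalg.svd(q-ce)[2][2]; n*=np.sign(n[0]) ;print('plane',n,ce,best.sum(),len(p))
print('open angle',np.arccos(n[2]), 'hinge dir xy az',np.degrees(np.arctan2(n[1],n[0])))
M=(s['region'])&(c['range_z']>0);q=P[M];q=q[abs((q-ce)@n)<.004]
# disc circle in plane
e1=np.cross([0,0,1],n);e1/=np.linalg.norm(e1);e2=np.cross(n,e1)
uv=np.stack([(q-ce)@e1,(q-ce)@e2],1).astype(np.float32)
cc,r=cv2.minEnclosingCircle(uv);print('disc',cc,r,ce+cc[0]*e1+cc[1]*e2,'up dir',e2)
# crock rim from side & wrist
w=capture('wrist')
for nme,cam in (('side',capture('side')),('wrist',w)):
    PP=cloud(cam);pp=PP[(cam['range_z']>0)]
    k=(abs(pp[:,2]-.148)<.004)&(pp[:,0]>.38)&(pp[:,0]<.6)&(pp[:,1]>.08)&(pp[:,1]<.32)
    pp=pp[k]
    if len(pp)<10: continue
    # side wall points for circle
    k2=None
    A=np.c_[2*pp[:,:2],np.ones(len(pp))];sol=np.linalg.lstsq(A,(pp[:,:2]**2).sum(1),rcond=None)[0]
    print(nme,len(pp),sol[:2],np.sqrt(sol[2]+sol[0]**2+sol[1]**2))
    # ransac radius .078 fit
# timer view pose
for X in ([.52,-.26,.30],):
    pass
t=np.array([.522,-.195]); 
print(current_orientation())
# camera offset from TCP in tool pose
print(w['R'],w['t'])
E
```

```text
plane [0.88553468 0.04593361 0.46229691] [0.53593544 0.20671468 0.23156788] 3132 3353
open angle 1.090212539905695 hinge dir xy az 2.96933049635668
disc (-0.0012852411018684506, -0.00862514041364193) 0.08186542987823486 [0.53998404 0.20563772 0.22391975] up dir [-0.46167624 -0.02394763  0.88672519]
side 168 [0.48825518 0.19706047] 0.07242478771859337
wrist 1692 [0.48494121 0.19393544] 0.06680310167335664
[ 9.99999998e-01  1.50010599e-05 -5.33641738e-05 -3.11039951e-06]
[[ 9.99998621e-01 -3.34661103e-05  1.66051758e-03]
 [-4.46628992e-04 -9.68386937e-01  2.49452482e-01]
 [ 1.59967533e-03 -2.49452879e-01 -9.68385616e-01]] [-0.59893849 -0.03006418  0.38844392]
```

The lid is open about 1.09 rad, and its hinge is near (0.568, 0.207, 0.150) at azimuth 3°. I'll push it down with closed fingers near the free edge.

```bash
python3 - <<'E'
from h import *
q=current_orientation()
H=np.array([.568,.2065,.1505]);d=np.array([np.cos(.052),np.sin(.052),0]);z=np.array([0,0,1.])
r=.14
def tcp(th,off=0): return H+d*(-r*np.cos(th)+.01*np.sin(th)+.0135)+z*(r*np.sin(th)+.01*np.cos(th))+off*(d*np.sin(th)+z*np.cos(th))
move_ptp([.62,.205,.34],q)
move_gripper(0.0)
servo_line(tcp(1.09,.03),q,rate=.2)
f0=current_force();print(tcp(1.09,.03),f0)
for th in np.arange(.98,.1,-.14):
    servo_line(tcp(th),q,rate=.07); print(round(th,2),(current_force()-f0).round(1),current_clock())
p=tcp(.0)
print(servo_line(p+[0,0,-.004],q,rate=.03,contact_N=10),current_position()-p,current_force()-f0)
sleep(.3)
servo_line(current_position()+[0,0,.12],q,rate=.2)
print(current_clock());c=capture('scene');save(c,'scene1')
E
```

```text
[0.55223846 0.20567966 0.29312718] [0.62261768 0.25586465 0.13899038]
0.98 [-0.1  0.6 -1.1] 6.125
0.84 [-0.8  0.1 -0.7] 6.5583
0.7 [ 0.2  0.2 -0.2] 6.9917
0.56 [-0.3  0.1  0.3] 7.425
0.42 [ 0.1 -0.9 -0.6] 7.8583
0.28 [-0.2  0.3 -0.6] 8.2917
0.14 [-0.1 -1.  -0.1] 8.725
False [ 1.89846554e-04  8.20369905e-06 -3.95306909e-03] [-0.5638155   0.30019295 -0.72486781]
10.7083
```

View pics/scene1.png

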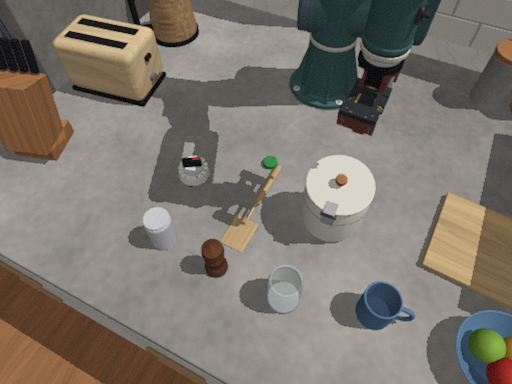

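The lid at (339,187) now looks nearly flat. I'll check its plane, because the press felt no contact.

```bash
cat >> h.py <<'E'
def lidfit():
    c=capture('scene');P=cloud(c);s=silhouettes('scene','lid')[0]
    p=P[(c['range_z']>0)&(P[...,0]>.4)&(P[...,0]<.575)&(P[...,1]>.12)&(P[...,1]<.29)&(P[...,2]>.14)&(P[...,2]<.175)&(np.linalg.norm(P[...,:2]-[.486,.203],axis=-1)<.072)&(np.linalg.norm(P[...,:2]-[.488,.203],axis=-1)>.03)]
    A=np.c_[p[:,:2],np.ones(len(p))];w=np.ones(len(p),bool)
    for _ in range(4):
        k=np.linalg.lstsq(A[w],p[w,2],rcond=None)[0];w=abs(A@k-p[:,2])<.003
    print('lid slope',k[:2],'z at free/center',k@[.41,.203,1],k@[.486,.203,1],len(p),w.sum())
E
python3 - <<'E'
from h import *
lidfit()
print(current_position())
E
```

```text
lid slope [-0.10602628 -0.0071337 ] z at free/center 0.17777819259661917 0.1697201955709819 1972 1890
[0.44069834 0.19961597 0.27498537]
```

```bash
python3 - <<'E'
from h import *
print(current_finger_gap())
q=current_orientation()
p=current_position();f0=current_force()
servo_line([p[0],p[1],.185],q,rate=.15)
for z in (.178,.172,.168,.164,.160,.157,.154):
    servo_line([p[0],p[1],z],q,rate=.03);f=current_force()-f0;print(z,current_position().round(4),f.round(1))
    if f[2]>8: break
save(capture('side'),'side2');save(capture('wrist'),'wrist2')
lidfit();print(current_clock())
E
```

```text
0.00020002823736543052
0.178 [0.4407 0.1996 0.1781] [ 1.2 -0.9  0.8]
0.172 [0.4405 0.1995 0.1717] [ 1.  -0.8  0.3]
0.168 [0.4405 0.1995 0.1678] [0.7 0.1 0.2]
0.164 [0.4405 0.1995 0.1638] [ 1.9 -0.3 -0.8]
0.16 [0.4405 0.1996 0.1598] [1.4 0.1 0.1]
0.157 [0.4405 0.1996 0.1568] [1.  0.8 0.4]
0.154 [0.4406 0.1996 0.1538] [ 1.3 -0.   1. ]
lid slope [-0.09537776 -0.00416124] z at free/center 0.17586499037313533 0.16861628026601966 1848 1786
13.9
```

View pics/side2.png

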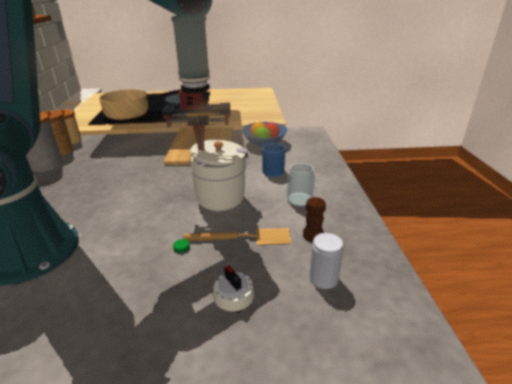

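View pics/wrist2.png

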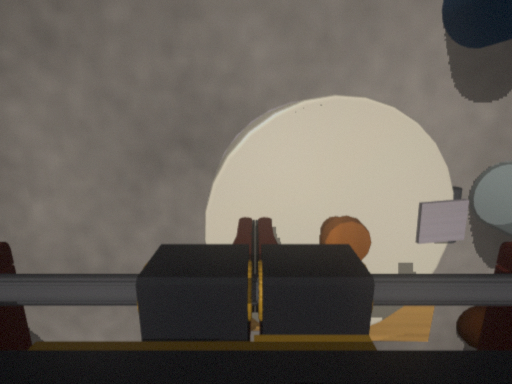

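```bash
python3 - <<'E'
from h import *
for n in ('wrist','scene','side'):
    c=capture(n);P=cloud(c)
    p=P[(c['range_z']>0)&(np.linalg.norm(P[...,:2]-[.486,.203],axis=-1)<.07)&(P[...,2]>.13)&(P[...,2]<.20)]
    rng=np.random.default_rng(0);best=None
    for _ in range(300):
        a=p[rng.choice(len(p),3,False)];m=np.cross(a[1]-a[0],a[2]-a[0]);L=np.linalg.norm(m)
        if L<1e-6: continue
        i=abs((p-a[0])@(m/L))<.002
        if best is None or i.sum()>best.sum(): best=i
    A=np.c_[p[best][:,:2],np.ones(best.sum())];k=np.linalg.lstsq(A,p[best][:,2],rcond=None)[0]
    print(n,k[:2],'z .42/.44/.486/.56',[round(float(k@[x,.203,1]),4) for x in (.42,.44,.486,.56)],best.sum(),len(p))
    u,v=proj(c,current_position()).round().astype(int);print('tcp px',u,v)
    if n!='scene': 
        s=cv2.resize(c['image'][max(0,v-60):v+60,max(0,u-80):u+80],None,fx=4,fy=4);cv2.imwrite(f'pics/{n}3.png',s)
print(current_joint_torque())
E
```

```text
wrist [-0.09418803 -0.00597123] z .42/.44/.486/.56 [0.1758, 0.1739, 0.1696, 0.1626] 25089 27778
tcp px 257 222
scene [-0.09738397 -0.0091001 ] z .42/.44/.486/.56 [0.175, 0.1731, 0.1686, 0.1614] 1760 2218
tcp px 345 172
side [-0.09613102 -0.00684469] z .42/.44/.486/.56 [0.1728, 0.1709, 0.1664, 0.1593] 621 783
tcp px 201 155
[ 5.89758129e-04 -4.05200136e+01 -2.34920704e+01  6.56538061e-02
  1.47504522e-02 -2.38053308e-04]
```

View pics/side3.png

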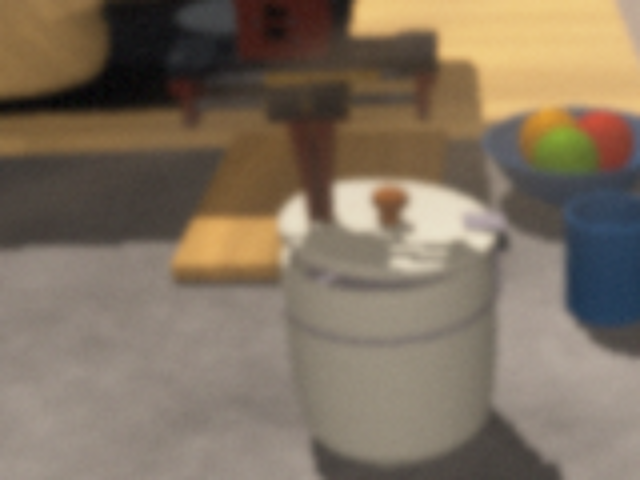

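All three views agree the lid still stands at about 0.095 rad while the fingers rest on it. The real fingertips therefore end roughly 20 mm above the reported TCP. I'll keep pressing gently until I feel resistance.

```bash
python3 - <<'E'
from h import *
q=current_orientation();p=current_position();f0=current_force();z=p[2]
while z>.132:
    z-=.003
    servo_line([p[0],p[1],z],q,rate=.02);f=current_force()-f0;print(round(z,4),f.round(1),current_position()[2].round(4))
    if f[2]>8: break
sleep(.3);lidfit();print(current_force()-f0,current_clock())
E
```

```text
0.151 [ 0.2  0.1 -0.6] 0.1509
0.148 [0.5 0.5 0.1] 0.1478
0.145 [-0.4 -0.4 -0.5] 0.1449
0.142 [ 0.3  0.1 -0. ] 0.1419
0.139 [-2.8 -1.3 14.5] 0.1404
lid slope [0.00470236 0.00053615] z at free/center 0.16018677680439578 0.1605441560700257 1689 1622
[-3.59095432 -1.51406065 14.34380561] 15.95
```

The lid is now shut, with a slope of 0.005. Next is the timer.

```bash
python3 - <<'E'
from h import *
q=current_orientation();p=current_position()
servo_line([p[0],p[1],.26],q,rate=.15)
lidfit()
move_ptp([.52,-.29,.22],[1,0,0,0]);move_gripper(.05)
c=capture('wrist');save(c,'wrist4')
cv2.imwrite('pics/wrist4z.png',cv2.resize(c['image'][100:300,150:400],None,fx=3,fy=3,interpolation=cv2.INTER_CUBIC))
s=capture('side');save(s,'side4');print('tcp px',proj(s,current_position()),proj(c,current_position()))
P=cloud(c)
for qn in('timer','dial'):
    for d in silhouettes('wrist',qn)[:1]:
        m=d['region']&(c['range_z']>0);pp=P[m]
        print(qn,d['conf'],d['xy'])
        for lo,hi in((.03,.04),(.042,.05),(.069,.08)):
            t=pp[(pp[:,2]>lo)&(pp[:,2]<hi)]
            if len(t)<20: continue
            (cx,cy),r=cv2.minEnclosingCircle(t[:,:2].astype(np.float32))
            print(lo,len(t),t.mean(0).round(4),np.median(t[:,2]).round(4),(cx,cy,r))
            if lo>.06:
                v=np.linalg.svd(t[:,:2]-t[:,:2].mean(0))[2][0];print('bar axis deg',np.degrees(np.arctan2(v[1],v[0])), cv2.minAreaRect(t[:,:2].astype(np.float32)))
print(current_clock())
E
```

```text
lid slope [0.00342665 0.00027703] z at free/center 0.16039189093620676 0.16065231664759386 2126 2064
tcp px [227.51312422 246.56105226] [256.76897922 222.40018065]
timer 0.64 [253.0, 91.8]
0.03 1711 [ 0.5192 -0.1947  0.0363] 0.0365 (0.519166886806488, -0.1939447969198227, 0.04185600206255913)
0.042 1623 [ 0.5192 -0.1944  0.0456] 0.0456 (0.5191770792007446, -0.1939704269170761, 0.030422713607549667)
0.069 651 [ 0.5189 -0.1938  0.0725] 0.0725 (0.5191202759742737, -0.19416657090187073, 0.02515547350049019)
bar axis deg -59.269589876311166 ((0.5191531777381897, -0.19407078623771667), (0.014081169851124287, 0.04980429261922836), 30.689916610717773)
dial 0.85 [252.3, 90.9]
0.042 1610 [ 0.5191 -0.1945  0.0456] 0.0456 (0.5191845297813416, -0.1940188705921173, 0.030422164127230644)
0.069 651 [ 0.5189 -0.1938  0.0725] 0.0725 (0.5191202759742737, -0.19416657090187073, 0.02515547350049019)
bar axis deg -59.269589876311166 ((0.5191531777381897, -0.19407078623771667), (0.014081169851124287, 0.04980429261922836), 30.689916610717773)
19.9167
```

View pics/wrist4z.png

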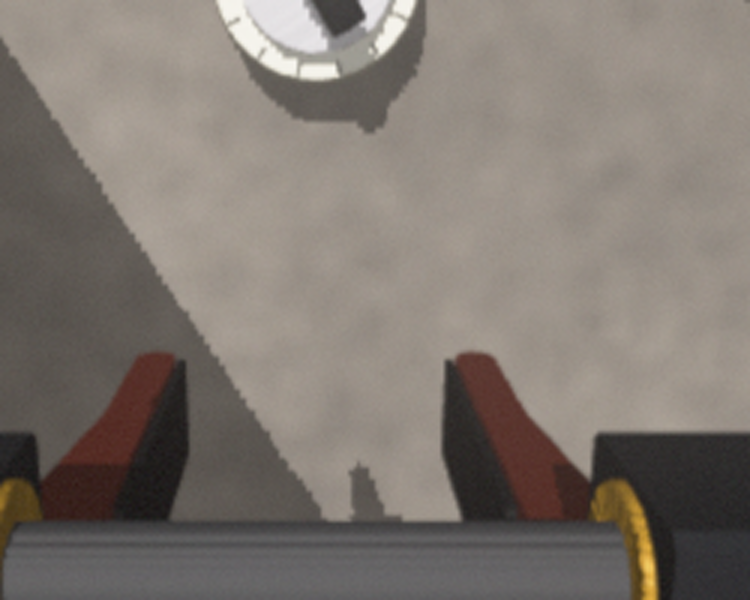

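View pics/wrist4.png

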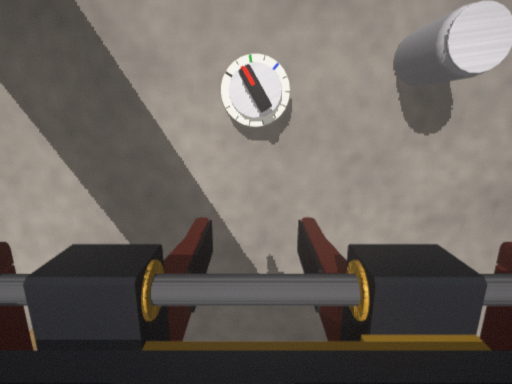

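View pics/side4.png

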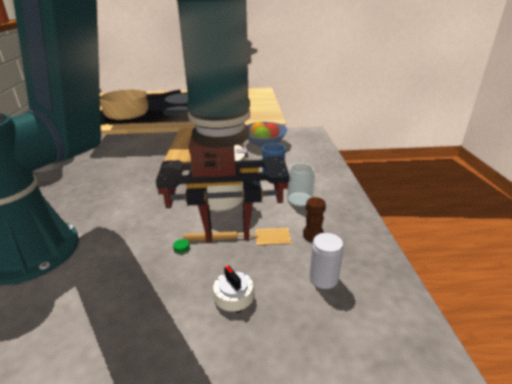

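The zoom crop missed the dial, but the full wrist view shows it clearly. The dial is at about (255,90), with the black mark at (228,74), green at (251,58), blue at (276,66) and the red pointer at (245,68). In the side view the fingertips, at about row 237, sit above the projected TCP at row 246. That confirms the tips end short of the TCP. I'll measure the mark angles and the tip height.

```bash
cat >> h.py <<'E'
def marks(c,C=(.5191,-.1940),out=None):
    """azimuth (deg) of black/green/blue marks and red pointer about timer axis"""
    P=cloud(c);im=c['image'].astype(int);b,g,r=im[...,0],im[...,1],im[...,2]
    d=P[...,:2]-np.array(C);rad=np.linalg.norm(d,axis=-1);az=np.degrees(np.arctan2(d[...,1],d[...,0]))
    z=P[...,2];ring=(rad>.034)&(rad<.043)&(z>.03)&(z<.042)
    res={}
    def mean(m):
        a=np.radians(az[m]);return (round(float(np.degrees(np.arctan2(np.sin(a).sum(),np.cos(a).sum()))),1),int(m.sum())) if m.sum() else None
    res['black']=mean(ring&(im.max(-1)<90));res['green']=mean(ring&(g>r+25)&(g>b+25));res['blue']=mean(ring&(b>r+30)&(b>g+20))
    bar=(rad<.03)&(z>.066)&(z<.08)
    res['red']=mean(bar&(r>g+60)&(r>b+60))
    t=P[bar][:,:2]
    if len(t)>20:
        rc=cv2.minAreaRect((t*1000).astype(np.float32));res['bar']=(np.round(rc[0],1),np.round(rc[1],1),rc[2])
        v=np.linalg.svd(t-t.mean(0))[2][0];res['baraz']=round(float(np.degrees(np.arctan2(v[1],v[0]))),1)
    return res
E
python3 - <<'E'
from h import *
c=capture('wrist');print(marks(c))
P=cloud(c);tp=current_position()
for (u,v) in((200,222),(204,222),(310,222),(307,223),(203,230),(200,240)):print(u,v,(P[v,u]-tp).round(4))
t=(P-tp);m=(abs(t[...,1])<.03)&(abs(t[...,0])<.06)&(t[...,2]<.1)&(c['range_z']>0)&(P[...,2]>.05)
print('lowest tool pts',np.percentile(t[m][:,2],[0,1,5,50]).round(4),t[m][:,0].min(),t[m][:,0].max())
im=c['image'][40:140,190:320];cv2.imwrite('pics/dial.png',cv2.resize(im,None,fx=6,fy=6,interpolation=cv2.INTER_CUBIC))
print(current_joint_pos())
E
```

```text
{'black': (148.5, 1), 'green': (99.1, 20), 'blue': (49.4, 20), 'red': (119.2, 107), 'bar': (array([ 519.2, -194.1]), array([14.1, 49.7]), 30.659955978393555), 'baraz': -59.4}
200 222 [-0.0316  0.011   0.0289]
204 222 [-0.0292  0.0115  0.0304]
310 222 [0.0291 0.011  0.0292]
307 223 [0.0274 0.0106 0.0296]
203 230 [-0.0278  0.0114  0.0418]
200 240 [-0.028   0.0095  0.05  ]
lowest tool pts [0.0208 0.0228 0.0279 0.0664] -0.03875915007417491 0.035581279959980394
[-6.24748309e-01  3.36321559e-01  1.49655234e+00  1.92584835e-05
  1.30869304e+00 -6.24739234e-01]
```

View pics/dial.png

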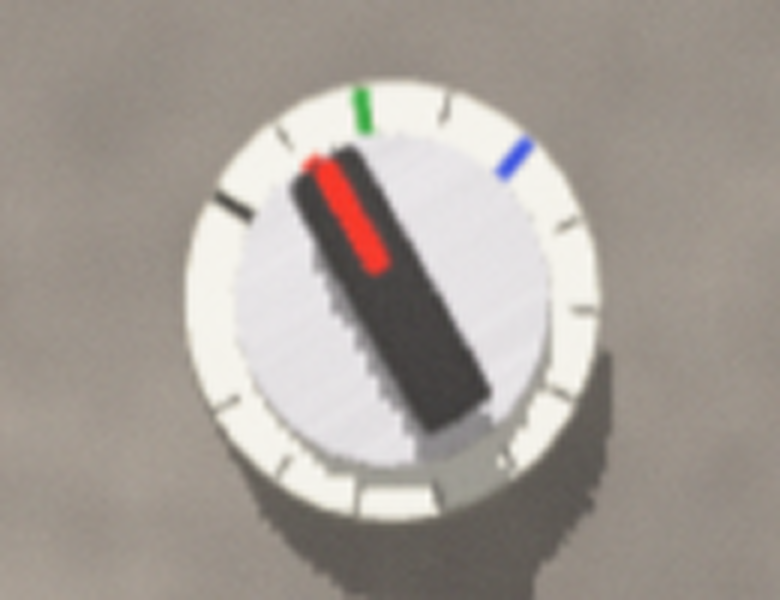

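The index azimuth is 149.2° and the pointer is at 120.6°, so the dial reads about 28.6° (5.7 min). The tips are about 21 mm above the TCP. I'll grasp the bar now.

```bash
python3 - <<'E'
from h import *
from h import Rn
def Q(az): return (Rn.from_euler('z',az,degrees=True)*Rn.from_quat([1,0,0,0])).as_quat()
C=[.5191,-.1940]
for az in (30.6,9.2,-54): print(az,inverse_kinematics([*C,.03],Q(az)))
move_gripper(.032)
move_ptp([*C,.12],Q(30.6))
sleep(.2);f0=current_force()
servo_line([*C,.06],None,rate=.1)
print(servo_line([*C,.029],None,rate=.03,contact_N=4),current_position(),current_force()-f0)
sleep(.1);s=capture('side');cv2.imwrite('pics/side5.png',cv2.resize(s['image'][200:330,150:320],None,fx=4,fy=4))
np.save('f0.npy',f0);print(current_clock(),f0)
E
```

```text
30.6 [-4.82304673e-01  5.04892580e-01  1.77976111e+00 -4.44089210e-16
  8.56938960e-01 -1.01637542e+00]
9.2 [-4.82304673e-01  5.04892580e-01  1.77976111e+00 -4.44089210e-16
  8.56938960e-01 -6.42874964e-01]
-54 [-4.82304673e-01  5.04892580e-01  1.77976111e+00 -4.44089210e-16
  8.56938960e-01  4.60173124e-01]
False [ 0.51926504 -0.19409775  0.02917785] [-0.1472055   0.61830023 -0.0666772 ]
23.3583 [ 0.53004552 -0.03329533  0.24933868]
```

View pics/side5.png

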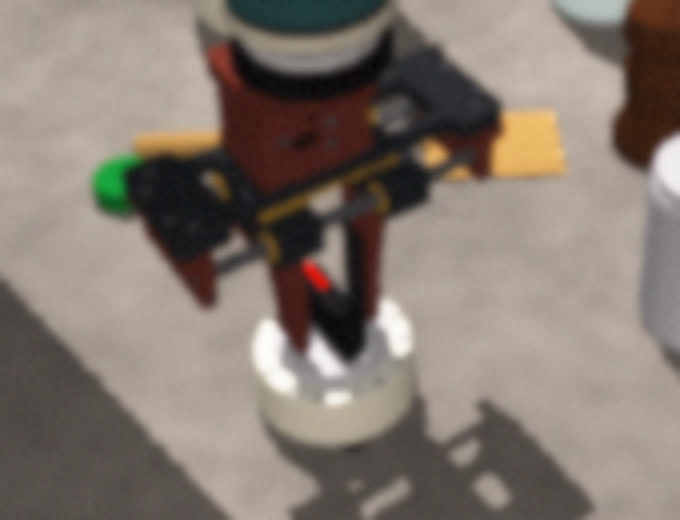

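The fingers straddle the bar with the tips just above the disc. I'll close on it, then press down in steps to about 15 N.

```bash
python3 - <<'E'
from h import *
f0=np.load('f0.npy')
q=current_orientation();p=current_position()
move_gripper(0.0);sleep(.2);print('gap',current_finger_gap(),(current_force()-f0).round(1))
z=p[2]
for i in range(14):
    z-=.0005
    servo_line([.5191,-.1940,z],q,rate=.01);sleep(.08)
    f=np.mean([current_force() for _ in range(4)],0)-f0;print(round(z,4),f.round(1),current_position()[2].round(4))
    if f[2]>13.5: break
np.save('z.npy',z);print(current_clock())
E
```

```text
gap 0.013638725892939367 [0.6 1.  0.6]
0.0287 [-0.7  1.2  6.3] 0.029
0.0282 [-2.2  2.5  9.5] 0.029
0.0277 [-3.8  2.1 14.5] 0.029
24.9833
```

```bash
cat > turn.py <<'E'
from h import *
def turn(a,b,step=6):
    """jaw azimuth a -> b deg, pressing"""
    f0=np.load('f0.npy');z=float(np.load('z.npy'))
    n=int(np.ceil(abs(b-a)/step))
    for k,az in enumerate(np.linspace(a,b,n+1)[1:]):
        q=(Rn.from_euler('z',az,degrees=True)*Rn.from_quat([1,0,0,0])).as_quat()
        j=inverse_kinematics([.5191,-.1940,z],q)
        goto_joints(j);sleep(.05)
        f=np.mean([current_force() for _ in range(4)],0)-f0
        print(round(az,1),round(z,5),f.round(1),current_torque()[2].round(2),current_position().round(4),round(current_clock(),2))
        if f[2]<13: z-=.0002
        if f[2]>17: z-=-.0003
        if f[2]>23: raise SystemExit('hard')
    np.save('z.npy',z)
E
python3 - <<'E'
from turn import *
turn(30.6,12.6)
c=capture('side');cv2.imwrite('pics/side6.png',cv2.resize(c['image'][200:330,150:320],None,fx=4,fy=4))
E
```

```text
24.6 0.02771 [-2.7  1.6 14.5] -0.12 [ 0.5193 -0.194   0.0289] 25.28
18.6 0.02771 [-2.9  1.5 14.4] -0.14 [ 0.5194 -0.194   0.029 ] 25.58
12.6 0.02771 [-2.9  3.6 14.6] -0.18 [ 0.5194 -0.194   0.029 ] 25.88
```

View pics/side6.png

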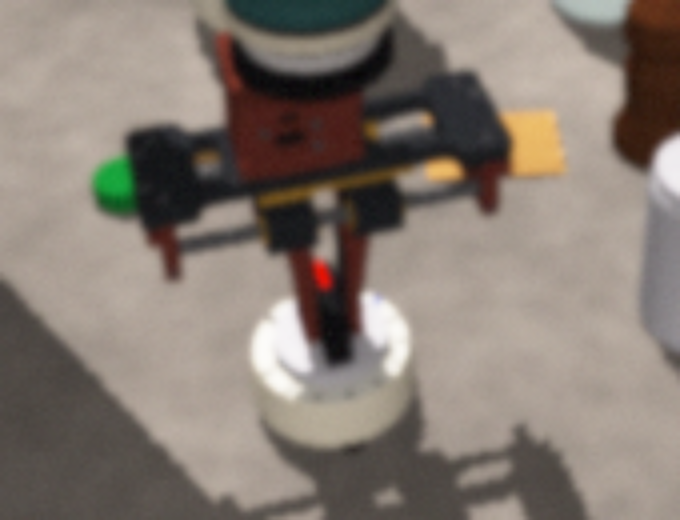

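The case hasn't moved, and the torque of about 0.15 N m matches the dial turning. I'll continue past 20 minutes.

```bash
python3 - <<'E'
from turn import *
turn(12.6,-54)
sleep(.3)
c=capture('side');cv2.imwrite('pics/side7.png',cv2.resize(c['image'][200:330,150:320],None,fx=4,fy=4))
s=capture('scene');print(marks(s));print(marks(c));cv2.imwrite('pics/scene7.png',cv2.resize(s['image'][120:220,140:260],None,fx=5,fy=5))
print(current_clock())
E
```

```text
7.0 0.02771 [-3.   3.2 14.8] -0.15 [ 0.5194 -0.1941  0.029 ] 26.23
1.5 0.02771 [-2.7  1.6 14.7] -0.19 [ 0.5194 -0.194   0.029 ] 26.53
-4.0 0.02771 [-2.2  2.7 13.9] -0.04 [ 0.5195 -0.194   0.029 ] 26.83
-9.6 0.02771 [-3.1  1.8 14.4] -0.15 [ 0.5195 -0.194   0.029 ] 27.13
-15.2 0.02771 [-2.3  1.9 14.2] -0.15 [ 0.5196 -0.194   0.029 ] 27.43
-20.7 0.02771 [-1.6  2.4 13.3] -0.13 [ 0.5195 -0.194   0.029 ] 27.73
-26.2 0.02771 [-2.5  2.6 13.5] -0.21 [ 0.5196 -0.1941  0.029 ] 28.03
-31.8 0.02771 [-1.9  3.  13.4] -0.14 [ 0.5196 -0.1941  0.029 ] 28.33
-37.3 0.02771 [-1.3  2.4 14.2] -0.17 [ 0.5196 -0.1941  0.029 ] 28.63
-42.9 0.02771 [-2.   2.  14.1] -0.16 [ 0.5196 -0.1941  0.029 ] 28.93
-48.4 0.02771 [-1.7  2.  14.1] -0.13 [ 0.5196 -0.1941  0.029 ] 29.23
-54.0 0.02771 [-1.6  2.  13.3] -0.15 [ 0.5197 -0.1941  0.0289] 29.53
{'black': None, 'green': (99.6, 1), 'blue': (48.2, 1), 'red': (34.6, 15), 'bar': (array([ 518.9, -188.7]), array([49. , 28.9]), 15.427572250366211), 'baraz': 38.3}
{'black': None, 'green': None, 'blue': None, 'red': None, 'bar': (array([ 517.5, -204.3]), array([26.2, 36.3]), 82.10713195800781), 'baraz': -29.1}
29.9333
```

View pics/side7.png

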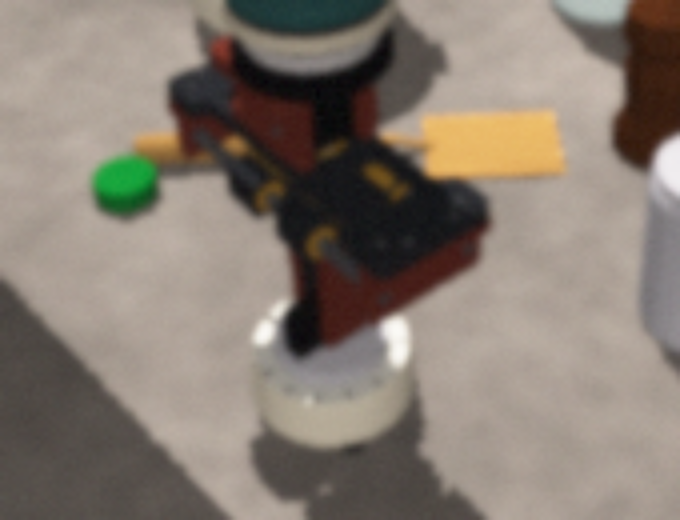

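View pics/scene7.png

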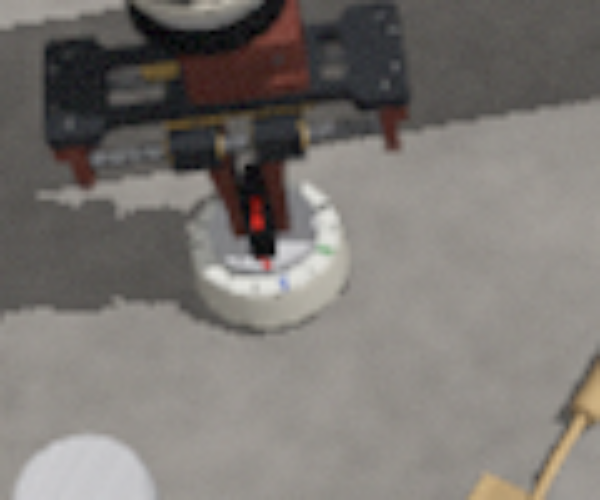

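The pointer is clearly past the blue mark, and the marks haven't moved (green 99.6°, blue 48.2°). I'll turn it back to 10 minutes, unload, release and look.

```bash
python3 - <<'E'
from turn import *
turn(-54,9.2)
q=current_orientation()
q=(Rn.from_euler('z',9.2,degrees=True)*Rn.from_quat([1,0,0,0])).as_quat()
servo_line([.5191,-.1940,.0290],q,rate=.01);sleep(.1)
print((current_force()-np.load('f0.npy')).round(1))
move_gripper(.034)
servo_line([.5191,-.1940,.12],q,rate=.1)
move_ptp([.52,-.29,.22],[1,0,0,0])
c=capture('wrist');print(marks(c));print(current_clock())
im=c['image'][40:140,190:320];cv2.imwrite('pics/dial8.png',cv2.resize(im,None,fx=6,fy=6,interpolation=cv2.INTER_CUBIC))
lidfit();s=capture('scene');save(s,'scene8')
E
```

```text
-48.3 0.02771 [-1.9  2.2 12.5] 0.15 [ 0.5197 -0.1941  0.029 ] 30.23
-42.5 0.02751 [-2.6  1.3 15.3] 0.14 [ 0.5197 -0.1941  0.029 ] 30.53
-36.8 0.02751 [-3.   2.2 16.3] 0.19 [ 0.5196 -0.1941  0.0289] 30.83
-31.0 0.02751 [-2.3  3.1 15.1] 0.16 [ 0.5196 -0.1941  0.029 ] 31.13
-25.3 0.02751 [-2.9  2.5 15.7] 0.13 [ 0.5196 -0.1941  0.0289] 31.43
-19.5 0.02751 [-3.1  3.5 16. ] 0.18 [ 0.5195 -0.1941  0.0289] 31.73
-13.8 0.02751 [-3.7  2.5 15.2] 0.17 [ 0.5195 -0.1941  0.029 ] 32.03
-8.0 0.02751 [-2.7  2.3 16.3] 0.07 [ 0.5195 -0.1941  0.0289] 32.33
-2.3 0.02751 [-3.5  2.9 15.3] 0.16 [ 0.5195 -0.1941  0.029 ] 32.63
3.5 0.02751 [-3.1  3.  15.7] 0.17 [ 0.5194 -0.194   0.0289] 32.93
9.2 0.02751 [-2.8  1.2 16.5] 0.11 [ 0.5194 -0.194   0.0289] 33.23
[-1.7  0.9  6.8]
{'black': (150.3, 2), 'green': (100.9, 20), 'blue': (50.0, 16), 'red': (106.0, 102), 'bar': (array([ 517.5, -194.6]), array([14. , 50.1]), 9.11729621887207), 'baraz': -80.7}
35.8833
lid slope [0.00521597 0.00192839] z at free/center 0.16023382363733712 0.16063023760826822 2116 2066
```

View pics/dial8.png

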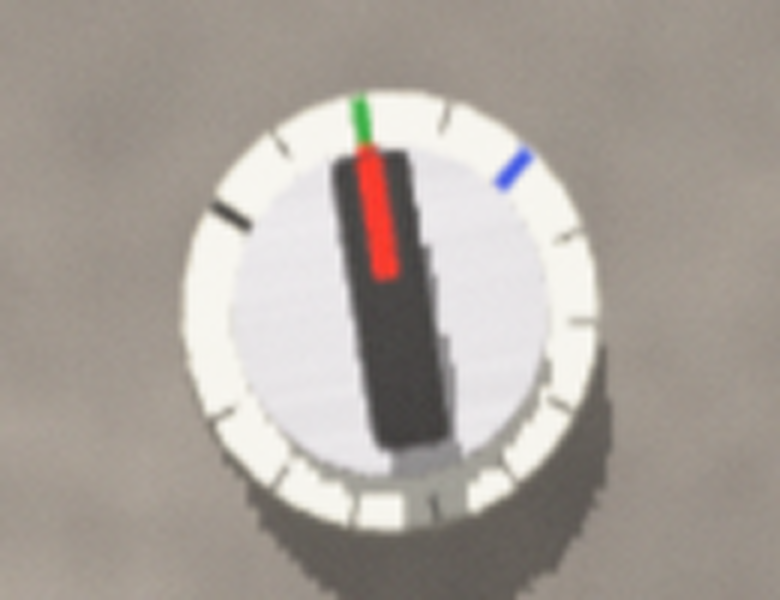

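View pics/scene8.png

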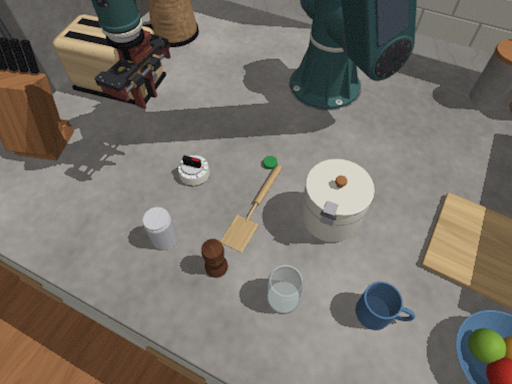

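The red pointer lines up with the green mark. The timer has shifted only about 2 mm, the lid is flat, and the bystanders are where they were. I'm handing in.

```bash
python3 -c "
from h import *
print(marks(capture('wrist'),C=(.5175,-.1946)))
print(close_job())"
```

```text
{'black': (147.9, 1), 'green': (98.5, 20), 'blue': (48.8, 21), 'red': (97.4, 102), 'bar': (array([ 517.6, -194.6]), array([14.1, 49.9]), 9.259090423583984), 'baraz': -80.9}
the job is handed in; nothing more can be done
None
```

I shut the crock's lid and set the timer to 10 minutes, then handed the job in after about 36 s of robot time. No verdict was reported.

- **Lid:** I pushed it shut with closed fingers. The first push left it about 0.1 rad open because the fingertips end about 20 mm short of the reported TCP. A second press, with about 14 N felt at contact, shut it. The final fitted slope was about 0.005 rad.
- **Dial:** I gripped the bar and pressed with about 12.5–16.5 N. I turned it from about 5.7 minutes to about 22.6 minutes; the side and scene pictures showed the pointer past the blue mark. Then I turned it back to 10.
- **Last checks:** The bar stood at about 99.1° against the green mark at 98.5°, which is about 9.9 minutes. The timer case had shifted about 2 mm and turned less than 1°. I judged the other things unmoved by eye from the scene picture, without measuring them.

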